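Quarter-turn a square cheese round the post and seat it

ROBOT

A 6-joint arm with a two-finger parallel gripper is mounted at the origin on the work surface. World frame = base frame: x ahead of the robot, y to its left, z up, the work surface at z = 0. Lengths are in m, angles in rad, forces in N, time in s.
With the tool pointing down it reaches from about 0.425 to 0.95 m from the base axis. Payload 14.7 kg.
Tool frame: the origin (TCP) lies midway between the tips of the shut fingers; the grasp point (between the pads) lies 19 mm behind it; z points along the fingers, y is the line along which they close (so a half turn about z gives the same grasp; the last joint's range is limited). The gripper opens to 85 mm and grips with 20 to 120 N. Pads are 22 mm wide; open, the fingers measure 114 mm over their backs; the gripper's body (76 mm by 85 mm) begins 54 mm behind the grasp point. The pads swing forward as they close: fully open they stand 13 mm farther back than shut.
Start: joints at [1.283, 0.48, 1.596, -0, 1.065, -0.047], TCP at [0.155, 0.631, 0.231] pointing down, gripper open.
Joint ranges: [-2.75, 2.75], [-0.82, 2.05], [0.23, 2.67], [-1.56, 4.7], [0.09, 2.69], [-2.92, 2.92]. Speed limits (rad/s): [1.89, 1.89, 2.39, 3.01, 3.01, 3.01].

INTERFACE

Orientations are given as a 3x3 rotation matrix whose columns are the frame's x, y, z axes.
In Python, from station import get_state, snapshot, camera_model, r gives the robot as it stands. The module is installed in compiled form; this text tells all that it offers.
- The arm moves only by the tool send_rows, never from a script. Its argument "commands" is text: rows parted by semicolons, each of 4 numbers parted by spaces: the shift along the tool's x, y, z in units of 25 mm (1.0 is 25 mm), then the turn about the tool's z in units of 6 degrees (1.0 is 6 degrees). In form: x y z turn; .... A call has 1 to 12 rows; each row shifts and turns the commanded pose from where the row before left it, along the tool's axes as they then stand; what a row does not reach is not made up. A row lasts 1/12 s, in which the tool goes at most 41.7 mm and 7.16 degrees, less where a joint would pass 70% of its speed; a pose out of reach is approached as far as the arm can. A call is refused whole if a number of a shift passes 1 or a number of a turn 1, either way. A call with a gripper value outside its range is refused whole. "jaw" is the finger opening in mm, from 0 to 85.4, set as the call begins (left out, the last holds). The fingers move at their own pace and stop on an object; "newtons" is the grip in N (left out, the last holds). Time passes only in rows, so rows that do not move let the fingers close. It gives the time, the measured TCP pose, the force, the opening and the grip force at its end, in the units of the state.
- get_state(): the state, without advancing time (a new reading comes with each control period).
- snapshot(name): name is "scene" or "top" or "wrist"; returns the picture (384x512x3 uint8, red, green, blue); there is no depth.
- camera_model(name): a dict with "fov_y" (degrees; the focal length in pixels is half the picture's height over the tangent of half this angle, whatever the lens; pixels are square), "cx", "cy" (the principal point, pixels), "k1" (the pictures are not rectified: a ray, as slopes to the right and down, at radius r is drawn at 1 + k1 r^2 times it, then the intrinsics apply), "rvec" (rotation vector, rad) and "tvec" (3), from world to camera coordinates, as OpenCV has them; the wrist camera has in their place "T_tool_cam" (4x4, takes a point from camera to tool coordinates, whose origin is the TCP and whose axes are the flange's). Camera axes: x right, y down, z forward; pixel columns grow to the right and rows downward; lengths in m; the calibration is good to about 2 mm. A picture is of the moment at which its call begins: read the wrist's pose just before it. camera_model takes no time and is no camera call.
- r.job_done(): hands the job in; it is judged then, once.
The state is a dict: "clock": time; "qpos": joint angles; "qd": joint speeds; "tau": joint torques, N m; "tcp_pos": TCP position; "orientation": TCP orientation; "contact_force": force on the tool from outside, world axes, zero at the start; "wrist_torque": the same for the moment, N m; "gripper_width": finger opening in m; "grasp_force": force on a finger pad.
Only numpy, scipy, OpenCV 4.12 (cv2) and the standard library are available. Lean on these libraries where they do the work, as an engineer would, in place of code of your own. Each camera call takes 0.05 s, during which the arm holds its last target. There are 200 camera calls.

TASK

Turn the square cheese a quarter turn clockwise (seen from above) by pushing it round the steel post, so that its paper tag comes to the open front edge of the ageing board. Then slide it home into the corner, flush against both the back rail and the end stop, and lean it against the end stop with a steady 10 to 15 N for about half a second before letting go. Push slowly and gently all along (a knock or squeeze above 60 N bruises the cheese), do not lift or tip it, and leave everything else where it is.

Things in the scene. Friction and masses are not known exactly. Their poses are not given: they have to be found in the camera images.
- cheese: Square cheese, 110 x 110 mm, 36 mm high, 0.35 to 0.55 kg, too wide to grasp, loose on the board; slides under 1.5 to 4 N. Unyielding: pushed into the post or a stop at 50 mm/s, the force peaks near 60 N. Origin: centre of its underside; x, y square to its sides, z up. The tag is at its -x side: on the right at the start (within 12 degrees); at the end x, y point as the board's do.
- tag (a point): Centre of the paper tag (50 x 16 mm) on top of the cheese: 40 mm from the cheese's centre towards its -x side, 36 mm above its underside.
- rack: Wooden ageing board, fixed, 280 x 430 mm, top 18 mm above the table. Origin on the table below the axis of the steel post; x points away from the robot (square to the back rail), y left along the back rail, z up. In this frame the board spans x -175 to +105, y -215 to +215 mm. The seated cheese has its origin at x = -64, y = +130, z = 18 mm.
- post: Fixed steel post, 18 mm in diameter, its top 68 mm above the table, at the right-hand end of the back rail. Same frame as rack. The cheese's centre starts 75 to 105 mm to the right (-y) of the post axis and 26 to 42 mm nearer the robot, so the far half of its left side faces it. Friction about 0.6: pushed straight at the post it wedges; an arc about the post turns it freely.
- back_rail: Fixed wooden back rail, 30 mm high above the board, running left from the post to the end stop (y +5 to +198 mm). Its near face is the plane x = -9 mm of the board's frame, tangent to the post. Its frame coincides with that of rack.
- end_stop: Fixed wooden end stop, 30 mm high above the board, square to the back rail at its left-hand end. Its right-hand face is the plane y = +185 mm of the board's frame; it spans x -128 to +7 mm. Its frame coincides with that of rack.
- corner (a point): Inside corner where the near face of the back rail meets the right-hand face of the end stop, on the board's top: x = -9, y = 185, z = 18 mm in the board's frame.
- small1: Small pale round cheese, 58 mm across, 34 mm high, standing on the board behind the back rail; a bystander, to be left alone. Origin at its underside.
- small2: Another small pale round cheese, 58 mm across, 34 mm high, on the board behind the back rail; a bystander, to be left alone. Origin at its underside.
- brush: Rind brush lying on the table to the left of the board; a bystander, to be left alone. Origin at its underside.
- iron: Cheese iron (T-shaped sampling tool, 140 mm long) lying on the table to the right; a bystander, to be left alone. Origin at its underside.
- wheel: Round cheese wheel, 130 mm across, 55 mm high, on the table to the right; a bystander, to be left alone. Origin at its underside.
- jar: Jar, 70 mm across, 110 mm high, on the table to the left; a bystander, to be left alone. Origin at its underside.
- pot: Empty steel pot, 120 mm across, 90 mm high, on the table at the left; a bystander, to be left alone. Origin at its underside.
Things that resemble listed ones, but are neither listed nor needed, are in the scene too. Leave any black or turquoise look-alike of the cheese alone.

How it is judged:
By the outcome, as a careful person would: the job done as asked, in the order asked, and still so for the second after the job is handed in, with the robot touching nothing.
It also fails if it takes over 72 s, if anything falls off the work surface, if the arm or the gripper's body presses on something with over 40 N, if the wrist force passes 120 N, or if a joint passes its speed limit or range.

## Working session

There is one attempt and no reset: what is moved stays moved. The work goes in short steps, Python scripts to look and compute and a tool call to move; the robot and the scene stay as the last step left them, time stands still between calls to the robot, and variables do not carry over. Pictures are saved under pics/ and viewed, at most 10 in all, crops included, and the job is handed in when it is done.

Besides the shell and the picture viewer there is one more tool, called after "Call:" as name(argument=value, ...), one argument or row to a line, values as JSON. send_rows: Moves the arm, as the interface text tells. Its arguments: {"type":"object","properties":{"commands":{"type":"string"},"jaw":{"type":"number"},"newtons":{"type":"number"}},"required":["commands"]}

```bash
mkdir -p pics; cat > h.py <<'E'
import numpy as np, cv2
from station import get_state, snapshot, camera_model, r
def K(m):
    f=192/np.tan(np.radians(m['fov_y'])/2); return f
def ray(name,uv):
    m=camera_model(name); f=K(m)
    d=(np.array(uv,float).reshape(-1,2)-[m['cx'],m['cy']])/f
    u=d.copy()
    for _ in range(30): u=d/(1+m['k1']*(u**2).sum(1,keepdims=True))
    v=np.c_[u,np.ones(len(u))]
    if 'rvec' in m:
        R=cv2.Rodrigues(np.array(m['rvec'],float))[0]; t=np.array(m['tvec'],float).ravel()
        return -R.T@t, v@R
    s=get_state(); T=np.array(m['T_tool_cam']); Rt=np.array(s['orientation']).reshape(3,3)
    return np.array(s['tcp_pos'])+Rt@T[:3,3], v@T[:3,:3].T@Rt.T
def onz(name,uv,z):
    o,d=ray(name,uv); return o+d*((z-o[2])/d[:,2])[:,None]
E
python3 - <<'E'
from h import *
s=get_state(); print({k:np.round(v,3).tolist() for k,v in s.items()})
for n in ['top','scene']:
    im=snapshot(n); cv2.imwrite(f'pics/{n}0.png',im[:,:,::-1]); np.save(f'{n}0.npy',im)
    m=camera_model(n);print(n,{k:np.round(v,3).tolist() for k,v in m.items()}, ray(n,[[256,192]])[0])
E
```

```text
{'clock': 0.0, 'qpos': [1.283, 0.481, 1.597, 0.0, 1.065, -0.047], 'qd': [0.001, 0.0, -0.001, 0.0, -0.001, 0.0], 'tau': [-0.003, -95.067, -43.017, -0.0, 0.013, -0.0], 'tcp_pos': [0.155, 0.631, 0.231], 'orientation': [[-0.971, 0.239, -0.0], [0.239, 0.971, -0.001], [0.0, -0.001, -1.0]], 'contact_force': [-0.854, 0.173, -0.111], 'wrist_torque': [-0.008, -0.016, 0.03], 'grasp_force': 0.0, 'gripper_width': 0.086}
top {'fov_y': 54.318, 'cx': 256.022, 'cy': 202.132, 'k1': 0.032, 'rvec': [2.211, -2.176, 0.093], 'tvec': [-0.015, 0.51, 1.168]} [0.42809405 0.01023791 1.20091274]
scene {'fov_y': 55.109, 'cx': 260.504, 'cy': 190.724, 'k1': -0.117, 'rvec': [0.996, 2.523, -0.984], 'tvec': [0.358, -0.211, 1.262]} [0.94122435 0.49906683 0.79358446]
```

View pics/top0.png

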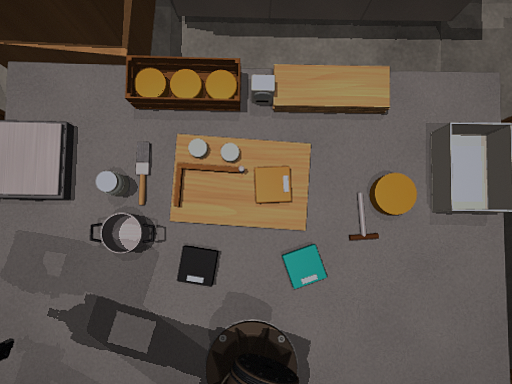

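View pics/scene0.png

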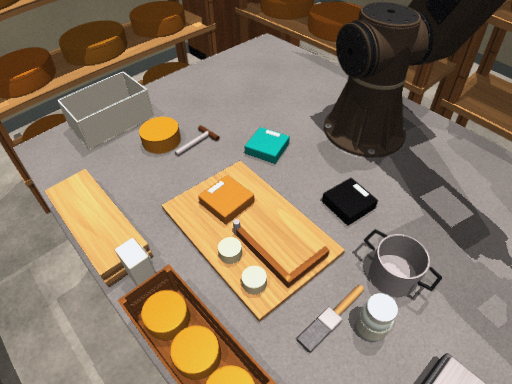

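The top view shows the orange cheese at about (272,184) with its tag at (286,184) on the right. The post is at about (241,169), the end stop at about (179,185), and the turquoise (304,266) and black (198,265) look-alikes lie outside the board. The orange one on the board, facing the post, fits the description. I'll measure it and confirm in a crop.

```bash
python3 - <<'E'
from h import *
im=np.load('top0.npy'); hsv=cv2.cvtColor(im,cv2.COLOR_RGB2HSV)
for p in [(272,184),(262,175),(290,215),(190,205),(215,168),(286,184),(241,169),(180,190),(300,170)]: print(p,im[p[1],p[0]],hsv[p[1],p[0]])
c=cv2.resize(im[125:240,160:320],None,fx=5,fy=5,interpolation=cv2.INTER_CUBIC); cv2.imwrite('pics/crop0.png',c[:,:,::-1])
E
```

```text
(272, 184) [159 119  62] [ 18 156 159]
(262, 175) [159 120  62] [ 18 156 159]
(290, 215) [159 127  81] [ 18 125 159]
(190, 205) [159 136  88] [ 20 114 159]
(215, 168) [121  74  39] [ 13 173 121]
(286, 184) [158 162 167] [107  14 167]
(241, 169) [166 165 165] [  0   2 166]
(180, 190) [22  9  2] [ 11 232  22]
(300, 170) [159 123  78] [ 17 130 159]
```

View pics/crop0.png

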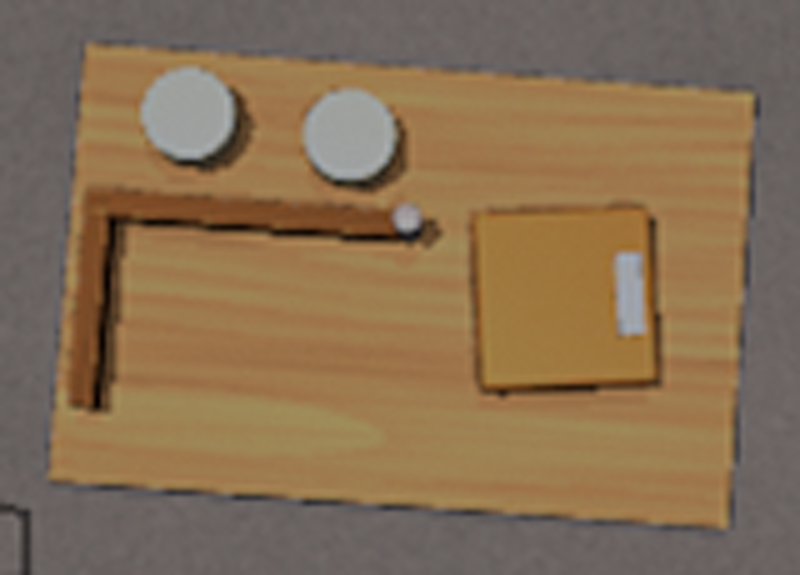

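The crop confirms it: square orange cheese with its tag on the right, and the post near its upper left side. Now the numbers.

```bash
cat >> h.py <<'E'
def lsq_frame(P,Q): # rigid 2D: Q = R P + t
    pc,qc=P.mean(0),Q.mean(0); A=P-pc;B=Q-qc
    th=np.arctan2((A[:,0]*B[:,1]-A[:,1]*B[:,0]).sum(),(A*B).sum())
    R=np.array([[np.cos(th),-np.sin(th)],[np.sin(th),np.cos(th)]]); return th,R,qc-R@pc
E
python3 - <<'E'
from h import *
im=np.load('top0.npy')
g=cv2.cvtColor(im,cv2.COLOR_RGB2GRAY)
cr=lambda L: np.array([[160+(x+.5)/5-.5,125+(y+.5)/5-.5] for x,y in L],np.float32)
hsv=cv2.cvtColor(im,cv2.COLOR_RGB2HSV)
bm=((hsv[...,1]>70)).astype(np.uint8); roi=np.zeros_like(bm); roi[128:236,164:318]=1
cs,_=cv2.findContours(bm*roi,cv2.RETR_EXTERNAL,cv2.CHAIN_APPROX_NONE)
c=max(cs,key=cv2.contourArea); rect=cv2.minAreaRect(c); print('rect',rect)
bc=cr([(87,43),(755,93),(728,527),(49,480)])
# refine: order  back-left, back-right, front-right, front-left
P=np.array([[.105,.215],[.105,-.215],[-.175,-.215],[-.175,.215]])
for name,c in (('hand',bc),):
    Q=onz('top',c,.018)[:,:2]; th,R,t=lsq_frame(P,Q); print(name,np.degrees(th),t,np.abs(Q-(P@R.T+t)).max())
post=onz('top',cr([(407,218)]),.068)[0,:2]; print('post',post, 'in rack',R.T@(post-t))
cc=onz('top',cr([(472,212),(646,205),(660,384),(482,390)]),.054)[:,:2]
Pc=np.array([[.055,.055],[-.055,.055],[-.055,-.055],[.055,-.055]]) # far-left is +x? with tag right: cheese +x = left(+Y), cheese +y = ... 
# -x to the right => +x left (world +y), +y = toward robot(-x world): far-left=(+.055,-.055)
Pc=np.array([[.055,-.055],[-.055,-.055],[-.055,.055],[.055,.055]])
tc,Rc,oc=lsq_frame(Pc,cc); print('cheese',np.degrees(tc),oc,np.abs(cc-(Pc@Rc.T+oc)).max(),'rack',R.T@(oc-t), np.degrees(tc-th))
tag=onz('top',cr([(630,293)]),.054)[0,:2]; print('tag',tag,Rc.T@(tag-oc))
s=onz('top',cr([(188,114),(350,134)]),.052)[:,:2]; print('small', (s-t)@R)
E
```

```text
rect ((240.2360382080078, 181.6954345703125), (136.79432678222656, 88.27509307861328), 4.085616588592529)
hand -3.1671415307194053 [0.61030963 0.04036851] 0.0009505218507994684
post [0.60981502 0.04095853] in rack [-0.00052645  0.00056179]
cheese 93.8261591612566 [ 0.56436806 -0.05696619] 0.0017670280370711 rack [-0.04049376 -0.09972426] 96.993300691976
tag [ 0.56783    -0.09705078] [-0.04022625 -0.0007794 ]
small [[0.05679036 0.14104054]
 [0.05179613 0.04020242]]
```

Call:
send_rows(
  commands="0 0 0 -0.98; 0 0 0 -0.98; 0 0 0 -0.98; -1 -1 0 0; -1 -1 0 0; -1 -1 0 0; -1 -1 0 0; -1 -1 0 0; -1 -1 0 0; -1 -1 0 0; -1 -1 0 0; -1 -1 0 0",
  jaw=0,
  newtons=40,
)

```text
clock: 1.1
tcp_pos: [0.3955, 0.4204, 0.2311]
orientation: [[-0.998, -0.067, -0.0], [-0.067, 0.998, -0.0], [0.0, -0.0, -1.0]]
contact_force: [0.4, 0.9, 0.6]
gripper_width: -0.0003
grasp_force: 0.0
```

Call:
send_rows(
  commands="-1 -1 0 0; -1 -1 0 0; -1 -1 0 0; -1 -1 0 0; -1 -1 0 0; 0 -1 0 0; 0 -1 0 0; 0 -1 0 0; 0 -1 0 0; 0 -1 0 0; 0 -1 0 0; 0 -1 0 0",
)

```text
clock: 2.1
tcp_pos: [0.5391, 0.1297, 0.2311]
orientation: [[-0.998, -0.067, -0.0], [-0.067, 0.998, -0.0], [0.0, -0.0, -1.0]]
contact_force: [0.5, -0.2, 0.6]
gripper_width: -0.0002
grasp_force: 0.0
```

Call:
send_rows(
  commands="0 -1 0 0; 0 -1 0 0; 0 -1 0 0; 0 -1 0 0; 0 -1 0 0; 0 -1 0 0; 0 -1 0 0; 0 -1 0 0; 0 -1 0 0; 0 -1 0 0; 0 -1 0 0; 0 -0.3 0 0",
)

```text
clock: 3.1
tcp_pos: [0.5583, -0.1539, 0.2311]
orientation: [[-0.998, -0.066, -0.0], [-0.066, 0.998, -0.001], [0.0, -0.001, -1.0]]
contact_force: [-0.9, 0.1, 0.5]
gripper_width: -0.0
grasp_force: 0.0
```

Call:
send_rows(
  commands="0 0 1 0; 0 0 1 0; 0 0 1 0; 0 0 1 0; 0 0 1 0; 0 0 1 0; 0 0 0.8 0; 0 0 0.6 0; 0 0 0.4 0; 0 0 0.2 0; 0 0 0.12 0; 0 0 0 0",
)

```text
clock: 4.1
tcp_pos: [0.5584, -0.1509, 0.0283]
orientation: [[-0.998, -0.067, -0.0], [-0.067, 0.998, 0.0], [0.0, 0.0, -1.0]]
contact_force: [-0.3, -0.1, 1.1]
gripper_width: -0.0
grasp_force: 0.0
```

```bash
cat >> h.py <<'E'
T0=np.array([.6102,.0406]); TH=np.radians(-3.17); RR=np.array([[np.cos(TH),-np.sin(TH)],[np.sin(TH),np.cos(TH)]])
def look(save=None):
    """cheese and tool pose in rack frame (mm, deg): top view, orange mask -> square fit"""
    s=get_state(); im=snapshot('top')
    lab=im.astype(int); hsv=cv2.cvtColor(im,cv2.COLOR_RGB2HSV)
    # cheese top: more saturated than board wood
    m=((hsv[...,1]>138)&(hsv[...,0]>=15)&(hsv[...,2]>110)).astype(np.uint8)
    m[:128]=0;m[240:]=0;m[:,:165]=0;m[:,318:]=0
    tg=((hsv[...,1]<40)&(hsv[...,2]>140)).astype(np.uint8); 
    k=np.ones((3,3),np.uint8); m=cv2.morphologyEx(m,cv2.MORPH_OPEN,k)
    cs,_=cv2.findContours(m,cv2.RETR_EXTERNAL,cv2.CHAIN_APPROX_NONE); c=cv2.convexHull(max(cs,key=cv2.contourArea))
    rc=cv2.minAreaRect(c); b=cv2.boxPoints(rc)
    w=(onz('top',b,.054)[:,:2]-T0)@RR*1000
    e=w[1]-w[0]; a=np.degrees(np.arctan2(e[1],e[0]))%90
    t=(np.array(s['tcp_pos'][:2])-T0)@RR*1000; y=np.array(s['orientation']).reshape(3,3)[:,1]
    print('t',round(s['clock'],2),'cheese',w.mean(0).round(1),'yaw mod90',round(a,1),'px',np.round(rc[1],1),'tool',t.round(1),'z',round(s['tcp_pos'][2],4),'yawy',round(np.degrees(np.arctan2(y[1],y[0])-TH),1),'F',(RR.T@np.array(s['contact_force'][:2])).round(1),round(s['contact_force'][2],1))
    if save:
        cc=cv2.resize(im[125:240,160:320],None,fx=4,fy=4,interpolation=cv2.INTER_CUBIC); cv2.imwrite(f'pics/{save}.png',cc[:,:,::-1])
E
python3 -c "
from h import *
look('p1')"
```

```text
t 4.1 cheese [-40.4 -93.5] yaw mod90 4.2 px [36. 33.] tool [ -41.1 -194.1] z 0.0283 yawy 97.0 F [-0.3 -0.1] 1.1
```

View pics/p1.png

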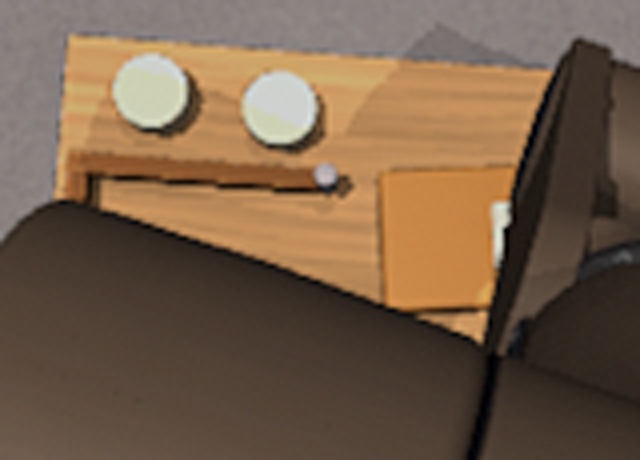

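The top view is blocked by the arm now (the cheese's right edge and the whole left-front are hidden). I'll look with the scene and wrist cameras.

```bash
python3 - <<'E'
from h import *
a=snapshot('scene'); b=snapshot('wrist')
np.save('s1.npy',a);np.save('w1.npy',b)
a2=cv2.resize(a[110:300,150:360],(530,480),interpolation=cv2.INTER_CUBIC)
b2=cv2.resize(b,(266,200)); o=np.zeros((480,800,3),np.uint8); o[:,:530]=a2; o[:200,532:798]=b2
cv2.imwrite('pics/sw1.png',o[:,:,::-1])
E
```

```text
(no output)
```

View pics/sw1.png

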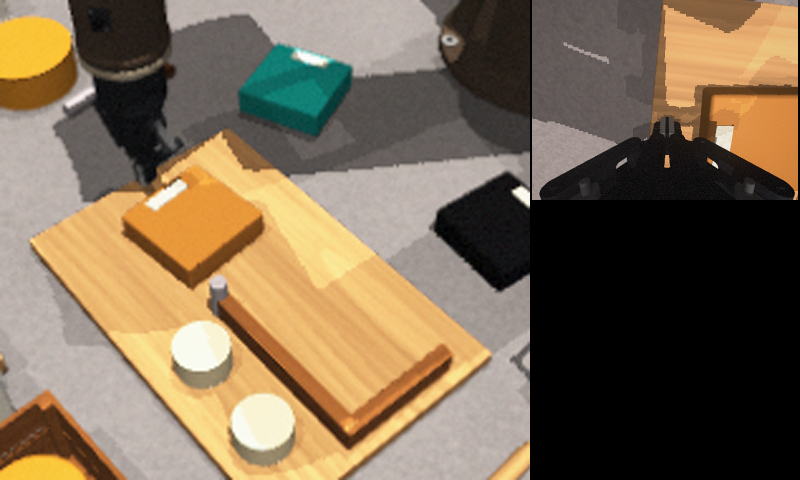

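The scene view shows the cheese top clearly: corners at crop (122,222), (193,275), (263,213), (196,167), with the tag on the finger side and the post at (218,285). I'll track the cheese here.

```bash
cat >> h.py <<'E'
def track(verbose=True,prior=None):
    s=get_state(); im=snapshot('scene'); hsv=cv2.cvtColor(im,cv2.COLOR_RGB2HSV)
    m=((hsv[...,1]>172)&(hsv[...,0]>=12)&(hsv[...,0]<=19)&(hsv[...,2]>170)).astype(np.uint8)
    z=np.zeros_like(m); z[140:260,170:340]=1; m=cv2.morphologyEx(m*z,cv2.MORPH_OPEN,np.ones((3,3),np.uint8))
    cs,_=cv2.findContours(m,cv2.RETR_EXTERNAL,cv2.CHAIN_APPROX_NONE); c=max(cs,key=cv2.contourArea)
    w=((onz('scene',c.reshape(-1,2),.054)[:,:2]-T0)@RR*1000).astype(np.float32)
    rc=cv2.minAreaRect(w); a=rc[2]%90
    t=(np.array(s['tcp_pos'][:2])-T0)@RR*1000; y=np.array(s['orientation']).reshape(3,3)[:,1]
    print('t',round(s['clock'],2),'cheese',np.round(rc[0],1),'size',np.round(rc[1],1),'yaw90',round(a,1),'tool',t.round(1),'z',round(s['tcp_pos'][2],4),'yawy',round(np.degrees(np.arctan2(y[1],y[0])-TH),1),'F',(RR.T@np.array(s['contact_force'][:2])).round(1),round(s['contact_force'][2],1))
    return im,m
E
python3 - <<'E'
from h import *
im=np.load('s1.npy'); hsv=cv2.cvtColor(im,cv2.COLOR_RGB2HSV); f=210/530
for p in [(190,230),(140,225),(230,210),(185,262),(150,255),(220,255),(260,300),(230,190),(120,250),(100,240),(290,240)]:
    u,v=int(150+p[0]*f),int(110+p[1]*f); print(p,(u,v),hsv[v,u])
track()
E
```

```text
(190, 230) (225, 201) [ 16 191 232]
(140, 225) (205, 199) [ 16 195 232]
(230, 210) (241, 193) [ 16 188 233]
(185, 262) (223, 213) [ 16 193 232]
(150, 255) (209, 211) [ 15 161 179]
(220, 255) (237, 211) [ 14 195 114]
(260, 300) (253, 228) [ 18 130 241]
(230, 190) (241, 185) [ 16 177 227]
(120, 250) (197, 209) [ 16 132 234]
(100, 240) (189, 205) [ 17 136 235]
(290, 240) (264, 205) [ 22 114 249]
t 4.25 cheese [-39.2 -97.3] size [107.7 108.4] yaw90 6.6 tool [ -40.7 -194.3] z 0.0291 yawy 97.0 F [-0.8  0.5] 0.4
```

Call:
send_rows(
  commands="0 0.08 0 0; 0 0.08 0 0; 0 0.08 0 0; 0 0.08 0 0; 0 0.08 0 0; 0 0.08 0 0; 0 0.08 0 0; 0 0.08 0 0; 0 0.08 0 0; 0 0.08 0 0; 0 0.08 0 0; 0 0.08 0 0",
)

```text
clock: 5.3
tcp_pos: [0.5567, -0.1268, 0.0283]
orientation: [[-0.998, -0.067, -0.0], [-0.067, 0.998, 0.0], [0.0, 0.0, -1.0]]
contact_force: [0.5, -0.6, 0.1]
gripper_width: -0.0002
grasp_force: 0.0
```

Call:
send_rows(
  commands="0 0.08 0 0; 0 0.08 0 0; 0 0.08 0 0; 0 0.08 0 0.1; 0 0.08 0 0.1; 0 0.08 0 0.1; 0 0.08 0 0.1; 0 0.08 0 0.1; 0 0.08 0 0.1; 0 0.08 0 0.1; 0 0.08 0 0.1; 0 0.08 0 0.1",
)

```text
clock: 6.3
tcp_pos: [0.5558, -0.1028, 0.0283]
orientation: [[-1.0, 0.028, -0.0], [0.028, 1.0, 0.0], [0.0, 0.0, -1.0]]
contact_force: [-1.4, -3.2, -0.4]
gripper_width: 0.0005
grasp_force: 1.5
```

```bash
sed -i 's/hsv\[...,2\]>170/hsv[...,2]>200/' h.py; python3 -c "
from h import *
track()"
```

```text
t 6.3 cheese [-37.7 -75. ] size [106.9 107.3] yaw90 3.6 tool [ -46.4 -146.2] z 0.0283 yawy 91.6 F [-1.2 -3.3] -0.4
```

Call:
send_rows(
  commands="0 0.045 0 0.03; 0 0.045 0 0.03; 0 0.045 0 0.03; 0 0.045 0 0.03; 0 0.045 0 0.03; 0 0.045 0 0.03; 0 0.045 0 0.03; 0 0.045 0 0.03; 0 0.045 0 0.03; 0 0.045 0 0.03; 0 0.045 0 0.03; 0 0.045 0 0.03",
)

```text
clock: 7.35
tcp_pos: [0.5562, -0.0896, 0.0283]
orientation: [[-0.998, 0.065, -0.0], [0.065, 0.998, -0.0], [0.0, -0.0, -1.0]]
contact_force: [-6.7, -15.4, 0.7]
gripper_width: 0.0001
grasp_force: 7.7
```

Call:
send_rows(
  commands="0.04 0.03 0 0.08; 0.04 0.03 0 0.08; 0.04 0.03 0 0.08; 0.04 0.03 0 0.08; 0.04 0.025 0 0.08; 0.04 0.025 0 0.08; 0.04 0.025 0 0.08; 0.04 0.025 0 0.08",
)

```text
clock: 8.02
tcp_pos: [0.5474, -0.0848, 0.0282]
orientation: [[-0.991, 0.131, -0.003], [0.131, 0.991, -0.001], [0.002, -0.002, -1.0]]
contact_force: [-12.9, -30.5, 6.2]
gripper_width: -0.0003
grasp_force: 15.7
```

```bash
python3 -c "
from h import *
track()"
```

```text
t 8.02 cheese [-38.6 -59.7] size [107.3 105.5] yaw90 87.5 tool [ -55.8 -128.7] z 0.0282 yawy 85.6 F [-11.2 -31.1] 6.2
```

Call:
send_rows(
  commands="0.06 0.005 0 0.1; 0.06 0.005 0 0.1; 0.06 0.01 0 0.1; 0.06 0.01 0 0.1; 0.06 0.015 0 0.1; 0.06 0.015 0 0.1",
)

```text
clock: 8.57
tcp_pos: [0.5397, -0.0809, 0.0283]
orientation: [[-0.981, 0.194, -0.001], [0.194, 0.981, -0.0], [0.001, -0.0, -1.0]]
contact_force: [-3.4, -10.0, 1.2]
gripper_width: -0.0001
grasp_force: 5.3
```

```bash
python3 -c "
from h import *
track()"
```

```text
t 8.57 cheese [-43.2 -57.6] size [107.4 107.1] yaw90 82.9 tool [ -63.7 -125.2] z 0.0283 yawy 82.0 F [ -2.8 -10.2] 1.2
```

Call:
send_rows(
  commands="0.067 0.02 0 0.12; 0.067 0.02 0 0.12; 0.067 0.02 0 0.12; 0.067 0.02 0 0.12; 0.067 0.022 0 0.12; 0.067 0.022 0 0.12; 0.067 0.022 0 0.12; 0.067 0.022 0 0.12; 0.067 0.022 0 0.12; 0.067 0.022 0 0.12; 0.067 0.022 0 0.12; 0.067 0.022 0 0.12",
)

```text
clock: 9.62
tcp_pos: [0.5227, -0.0689, 0.0283]
orientation: [[-0.94, 0.34, 0.0], [0.34, 0.94, 0.0], [-0.0, 0.0, -1.0]]
contact_force: [-0.1, -0.7, -0.6]
gripper_width: 0.0
grasp_force: 0.7
```

```bash
python3 -c "
from h import *
track()"
```

```text
t 9.62 cheese [-50.4 -50. ] size [107.6 106.8] yaw90 74.3 tool [ -81.3 -114.1] z 0.0283 yawy 73.3 F [-0.  -0.7] -0.6
```

Call:
send_rows(
  commands="0.067 0.028 0 0.12; 0.067 0.026 0 0.12; 0.067 0.026 0 0.12; 0.067 0.025 0 0.12; 0.067 0.025 0 0.12; 0.067 0.024 0 0.12; 0.067 0.024 0 0.12; 0.067 0.024 0 0.12; 0.067 0.024 0 0.12; 0.067 0.024 0 0.12; 0.067 0.024 0 0.12; 0.067 0.024 0 0.12",
)

```text
clock: 10.67
tcp_pos: [0.5071, -0.054, 0.0283]
orientation: [[-0.879, 0.477, -0.0], [0.477, 0.879, 0.0], [0.0, -0.0, -1.0]]
contact_force: [0.7, -3.0, -0.6]
gripper_width: 0.0
grasp_force: 0.9
```

```bash
python3 -c "
from h import *
track()"
```

```text
t 10.67 cheese [-53.1 -43.6] size [108.1 107. ] yaw90 65.1 tool [ -97.7 -100.1] z 0.0283 yawy 64.7 F [ 0.8 -3. ] -0.6
```

Call:
send_rows(
  commands="0.064 0.027 0 0.12; 0.064 0.027 0 0.12; 0.064 0.027 0 0.12; 0.064 0.026 0 0.12; 0.064 0.026 0 0.12; 0.064 0.026 0 0.12; 0.064 0.026 0 0.12; 0.064 0.026 0 0.12; 0.064 0.026 0 0.12; 0.064 0.026 0 0.12; 0.064 0.026 0 0.12; 0.064 0.026 0 0.12",
)

```text
clock: 11.72
tcp_pos: [0.4952, -0.0371, 0.0283]
orientation: [[-0.797, 0.604, -0.0], [0.604, 0.797, -0.0], [0.0, -0.0, -1.0]]
contact_force: [0.2, -1.7, -0.4]
gripper_width: 0.0005
grasp_force: 0.8
```

```bash
python3 -c "
from h import *
track()"
```

```text
t 11.72 cheese [-55.6 -37. ] size [107.5 107.4] yaw90 55.3 tool [-110.6  -83.9] z 0.0283 yawy 56.0 F [ 0.3 -1.7] -0.4
```

Call:
send_rows(
  commands="0.066 0.026 0 0.12; 0.066 0.026 0 0.12; 0.066 0.026 0 0.12; 0.066 0.026 0 0.12; 0.066 0.026 0 0.12; 0.066 0.026 0 0.12; 0.066 0.026 0 0.12; 0.066 0.026 0 0.12; 0.066 0.026 0 0.12; 0.066 0.026 0 0.12; 0.066 0.026 0 0.12; 0.066 0.026 0 0.12",
)

```text
clock: 12.77
tcp_pos: [0.4854, -0.0182, 0.0283]
orientation: [[-0.697, 0.717, -0.0], [0.717, 0.697, -0.0], [-0.0, -0.0, -1.0]]
contact_force: [0.0, -1.6, 0.4]
gripper_width: -0.0001
grasp_force: 0.9
```

```bash
python3 -c "
from h import *
track()"
```

```text
t 12.77 cheese [-58.9 -29.8] size [108.  107.7] yaw90 45.8 tool [-121.4  -65.6] z 0.0283 yawy 47.4 F [ 0.1 -1.6] 0.4
```

Call:
send_rows(
  commands="0.066 0.025 0 0.12; 0.066 0.025 0 0.12; 0.066 0.025 0 0.12; 0.066 0.025 0 0.12; 0.066 0.025 0 0.12; 0.066 0.025 0 0.12; 0.066 0.025 0 0.12; 0.066 0.025 0 0.12; 0.066 0.025 0 0.12; 0.066 0.025 0 0.12; 0.066 0.025 0 0.12; 0.066 0.025 0 0.12",
)

```text
clock: 13.82
tcp_pos: [0.4782, 0.0018, 0.0283]
orientation: [[-0.582, 0.813, -0.0], [0.813, 0.582, 0.0], [0.0, -0.0, -1.0]]
contact_force: [-1.5, -2.8, -0.0]
gripper_width: -0.0001
grasp_force: 1.5
```

```bash
python3 -c "
from h import *
track()"
```

```text
t 13.82 cheese [-62.6 -20.5] size [107.5 107. ] yaw90 36.2 tool [-129.6  -46.1] z 0.0283 yawy 38.7 F [-1.4 -2.9] -0.0
```

Call:
send_rows(
  commands="0.067 0.025 0 0.12; 0.067 0.025 0 0.12; 0.067 0.025 0 0.12; 0.067 0.025 0 0.12; 0.067 0.025 0 0.12; 0.067 0.025 0 0.12; 0.067 0.025 0 0.12; 0.067 0.025 0 0.12; 0.067 0.025 0 0.12; 0.067 0.025 0 0.12; 0.067 0.025 0 0.12; 0.067 0.025 0 0.12",
)

```text
clock: 14.87
tcp_pos: [0.4741, 0.0228, 0.0283]
orientation: [[-0.453, 0.892, -0.0], [0.892, 0.453, -0.0], [0.0, -0.0, -1.0]]
contact_force: [-3.2, -2.6, 0.0]
gripper_width: -0.0002
grasp_force: 1.8
```

```bash
python3 -c "
from h import *
track()"
```

```text
t 14.87 cheese [-64.7 -11.1] size [107.3 106.9] yaw90 27.0 tool [-134.9  -25.3] z 0.0283 yawy 30.1 F [-3.  -2.8] 0.0
```

Call:
send_rows(
  commands="0.067 0.024 0 0.12; 0.067 0.024 0 0.12; 0.067 0.024 0 0.12; 0.067 0.024 0 0.12; 0.067 0.024 0 0.12; 0.067 0.024 0 0.12; 0.067 0.024 0 0.12; 0.067 0.024 0 0.12; 0.067 0.024 0 0.12; 0.067 0.024 0 0.12; 0.067 0.024 0 0.12; 0.067 0.024 0 0.12",
)

```text
clock: 15.92
tcp_pos: [0.4732, 0.0441, 0.0283]
orientation: [[-0.314, 0.949, 0.0], [0.949, 0.314, 0.0], [-0.0, 0.0, -1.0]]
contact_force: [-1.8, -1.4, -0.5]
gripper_width: 0.0001
grasp_force: 0.8
```

```bash
python3 -c "
from h import *
track()"
```

```text
t 15.92 cheese [-64.9  -1.3] size [105.9 107.2] yaw90 18.1 tool [-137.    -4.1] z 0.0283 yawy 21.5 F [-1.7 -1.5] -0.5
```

Call:
send_rows(
  commands="0.067 0.024 0 0.12; 0.067 0.024 0 0.12; 0.067 0.024 0 0.12; 0.067 0.024 0 0.12; 0.067 0.024 0 0.12; 0.067 0.024 0 0.12; 0.067 0.024 0 0.12; 0.067 0.024 0 0.12; 0.067 0.024 0 0.12; 0.067 0.024 0 0.12; 0.067 0.024 0 0.12; 0.067 0.024 0 0.12",
)

```text
clock: 16.97
tcp_pos: [0.475, 0.0653, 0.0283]
orientation: [[-0.168, 0.986, -0.0], [0.986, 0.168, -0.0], [0.0, -0.0, -1.0]]
contact_force: [-0.6, -1.0, 0.7]
gripper_width: 0.0
grasp_force: 0.9
```

```bash
python3 -c "
from h import *
track()"
```

```text
t 16.97 cheese [-64.3   6.9] size [106.8 106.9] yaw90 9.9 tool [-136.4   17.2] z 0.0283 yawy 12.8 F [-0.5 -1.1] 0.7
```

Call:
send_rows(
  commands="0.05 0.018 0 0.09; 0.05 0.018 0 0.09; 0.05 0.018 0 0.09; 0.05 0.018 0 0.09; 0.05 0.018 0 0.09; 0.05 0.018 0 0.09; 0.05 0.018 0 0.09; 0.05 0.018 0 0.09",
)

```text
clock: 17.68
tcp_pos: [0.4772, 0.0757, 0.0283]
orientation: [[-0.093, 0.996, -0.0], [0.996, 0.093, -0.0], [-0.0, -0.0, -1.0]]
contact_force: [-1.6, -1.4, 0.3]
gripper_width: -0.0001
grasp_force: 0.9
```

```bash
python3 -c "
from h import *
track()"
```

```text
t 17.68 cheese [-64.7  10.7] size [107.1 107.6] yaw90 4.4 tool [-134.8   27.6] z 0.0283 yawy 8.5 F [-1.6 -1.5] 0.3
```

Call:
send_rows(
  commands="0.045 0.018 0 0.09; 0.045 0.018 0 0.09; 0.045 0.018 0 0.09; 0.045 0.018 0 0.09; 0.045 0.016 0 0.09; 0.045 0.016 0 0.09; 0.045 0.016 0 0.09; 0.045 0.016 0 0.09",
)

```text
clock: 18.4
tcp_pos: [0.48, 0.0849, 0.0283]
orientation: [[-0.018, 1.0, -0.0], [1.0, 0.018, 0.0], [0.0, -0.0, -1.0]]
contact_force: [-2.2, -0.8, 0.1]
gripper_width: -0.0001
grasp_force: 1.1
```

```bash
python3 -c "
from h import *
track()"
```

```text
t 18.4 cheese [-63.8  14.7] size [107.8 106.4] yaw90 90.0 tool [-132.4   37. ] z 0.0283 yawy 4.2 F [-2.1 -1. ] 0.1
```

Call:
send_rows(
  commands="0 0.02 0 0.115; 0 0.02 0 0.115; 0 0.02 0 0.115; 0 0.02 0 0.115; 0 0.02 0 0.115; 0 0.02 0 0.115; 0 0 0 0; 0 0 0 0",
)

```text
clock: 19.12
tcp_pos: [0.4805, 0.085, 0.028]
orientation: [[0.054, 0.999, -0.004], [0.999, -0.054, -0.0], [-0.0, -0.004, -1.0]]
contact_force: [-14.4, 9.3, 7.1]
gripper_width: 0.0
grasp_force: 7.2
```

```bash
python3 -c "
from h import *
track()"
```

```text
t 19.12 cheese [-63.6  15.2] size [106.4 106.6] yaw90 0.2 tool [-132.    37.1] z 0.028 yawy 0.1 F [-14.9   8.5] 7.1
```

Call:
send_rows(
  commands="0 -0.1 0 0; 0 -0.3 0 0; 0 -0.3 0 0; 0 -0.1 -0.5 0; 0 0 -1 0; 0 0 -1 0; 0 0 -0.5 0; -0.5 0.5 0 0; -0.8 0.8 0 0; -0.8 0.8 0 0; -0.8 0.8 0 0; -0.8 0.6 0 0",
  jaw=0,
)

```text
clock: 20.17
tcp_pos: [0.5468, -0.0124, 0.1036]
orientation: [[0.053, 0.999, 0.002], [0.999, -0.053, -0.0], [-0.0, 0.002, -1.0]]
contact_force: [0.2, 0.2, -0.1]
gripper_width: -0.0
grasp_force: 0.0
```

Call:
send_rows(
  commands="-0.5 0 0 0; -0.25 0 0 0; 0 0 0 0; 0 0 0 0; 0 0 0 0; 0 0 0 0",
  jaw=20,
)

```text
clock: 20.67
tcp_pos: [0.544, -0.0291, 0.1034]
orientation: [[0.052, 0.999, -0.0], [0.999, -0.052, 0.0], [0.0, -0.0, -1.0]]
contact_force: [-0.0, -0.0, 0.4]
gripper_width: 0.02
grasp_force: 0.0
```

```bash
python3 -c "
from h import *
track()"
```

```text
t 20.67 cheese [-63.9  14.8] size [106.9 107.3] yaw90 0.2 tool [-62.2 -73.2] z 0.1034 yawy 0.2 F [-0. -0.] 0.4
```

Call:
send_rows(
  commands="0 0 0.5 0; 0 0 0.7 0; 0 0 0.7 0; 0 0 0.6 0; 0 0 0.3 0; 0 0 0.2 0; 0.09 0 0.05 0; 0.09 0 0 0; 0.09 0 0 0; 0.09 0 0 0; 0.09 0 0 0; 0.06 0 0 0",
)

```text
clock: 21.72
tcp_pos: [0.5454, -0.017, 0.0275]
orientation: [[0.053, 0.999, 0.001], [0.999, -0.053, -0.0], [-0.0, 0.001, -1.0]]
contact_force: [0.2, 1.3, 0.1]
gripper_width: 0.0195
grasp_force: 0.0
```

Call:
send_rows(
  commands="0.05 0 0 0; 0.05 0 0 0; 0.05 0 0 0; 0.05 0 0 0; 0.05 0 0 0; 0.05 0 0 0; 0.05 0 0 0; 0.05 0 0 0; 0.05 0 0 0; 0.05 0 0 0; 0.06 0 0 0; 0.06 0 0 0",
)

```text
clock: 22.72
tcp_pos: [0.5457, -0.0019, 0.027]
orientation: [[0.053, 0.999, -0.0], [0.999, -0.053, -0.0], [-0.0, -0.0, -1.0]]
contact_force: [-1.3, -6.0, 0.9]
gripper_width: 0.0197
grasp_force: 2.5
```

```bash
python3 -c "
from h import *
track()"
```

```text
t 22.72 cheese [-63.9  21.5] size [107.8 106.6] yaw90 89.9 tool [-62. -46.] z 0.027 yawy 0.1 F [-1. -6.] 0.9
```

Call:
send_rows(
  commands="0.08 0.001 0 0; 0.09 0.001 0 0; 0.09 0.001 0 0; 0.09 0.001 0 0; 0.09 0.001 0 0; 0.09 0.001 0 0; 0.09 0.001 0 0; 0.09 0.001 0 0; 0.09 0.001 0 0; 0.09 0.001 0 0; 0.09 0.001 0 0; 0.09 0.001 0 0",
)

```text
clock: 23.77
tcp_pos: [0.5472, 0.0247, 0.027]
orientation: [[0.053, 0.999, -0.001], [0.999, -0.053, -0.0], [-0.0, -0.001, -1.0]]
contact_force: [-3.5, -7.8, 3.4]
gripper_width: 0.0201
grasp_force: 3.6
```

Call:
send_rows(
  commands="0.09 0 0 0; 0.09 0 0 0; 0.09 0 0 0; 0.09 0 0 0; 0.09 0 0 0; 0.09 0 0 0; 0.09 0 0 0; 0.09 0 0 0; 0.09 0 0 0; 0.09 0 0 0; 0.09 0 0 0; 0.09 0 0 0",
)

```text
clock: 24.77
tcp_pos: [0.5486, 0.0517, 0.027]
orientation: [[0.053, 0.999, -0.001], [0.999, -0.053, -0.0], [-0.0, -0.001, -1.0]]
contact_force: [-3.5, -6.3, 3.0]
gripper_width: 0.0197
grasp_force: 3.5
```

```bash
python3 -c "
from h import *
track()"
```

```text
t 24.77 cheese [-63.5  75.1] size [106.7 107.6] yaw90 0.3 tool [-62.1   7.7] z 0.027 yawy 0.1 F [-3.1 -6.5] 3.0
```

Call:
send_rows(
  commands="0.09 0 0 0; 0.09 0 0 0; 0.09 0 0 0; 0.09 0 0 0; 0.09 0 0 0; 0.09 0 0 0; 0.09 0 0 0; 0.09 0 0 0; 0.09 0 0 0; 0.09 0 0 0; 0.08 0 0 0; 0.07 0 0 0",
)

```text
clock: 25.82
tcp_pos: [0.5501, 0.0779, 0.027]
orientation: [[0.053, 0.999, -0.001], [0.999, -0.053, -0.0], [-0.0, -0.001, -1.0]]
contact_force: [-2.7, -6.7, 1.9]
gripper_width: 0.0198
grasp_force: 3.3
```

```bash
python3 -c "
from h import *
track()"
```

```text
t 25.82 cheese [-63.7 101.2] size [106.7 107.7] yaw90 0.0 tool [-62.1  33.9] z 0.027 yawy 0.1 F [-2.3 -6.8] 1.9
```

Call:
send_rows(
  commands="0.07 0 0 0; 0.07 0 0 0; 0.07 0 0 0; 0.07 0 0 0; 0.07 0 0 0; 0.07 0 0 0; 0.07 0 0 0; 0.07 0 0 0; 0.07 0 0 0; 0.06 0 0 0; 0.05 0 0 0; 0.04 0 0 0",
)

```text
clock: 26.87
tcp_pos: [0.5511, 0.0974, 0.027]
orientation: [[0.053, 0.999, -0.001], [0.999, -0.053, -0.0], [-0.0, -0.001, -1.0]]
contact_force: [-2.5, -6.1, 2.3]
gripper_width: 0.0202
grasp_force: 3.1
```

Call:
send_rows(
  commands="0.03 0 0 0; 0.03 0 0 0; 0.03 0 0 0; 0.02 0 0 0; 0.02 0 0 0; 0.02 0 0 0; 0.02 0 0 0; 0.02 0 0 0",
)

```text
clock: 27.53
tcp_pos: [0.5514, 0.102, 0.027]
orientation: [[0.053, 0.999, -0.001], [0.999, -0.053, -0.0], [-0.0, -0.001, -1.0]]
contact_force: [-1.9, -6.6, 2.5]
gripper_width: 0.0201
grasp_force: 3.1
```

```bash
python3 -c "
from h import *
track()"
```

```text
t 27.53 cheese [-63.7 125.6] size [107.6 106.6] yaw90 89.8 tool [-62.1  58.1] z 0.027 yawy 0.1 F [-1.5 -6.7] 2.5
```

Call:
send_rows(
  commands="0.015 -0.004 0 0; 0.015 -0.004 0 0; 0.015 -0.004 0 0; 0.015 -0.003 0 0; 0.015 0 0 0; 0.015 0 0 0",
)

```text
clock: 28.08
tcp_pos: [0.5515, 0.1046, 0.027]
orientation: [[0.053, 0.999, -0.0], [0.999, -0.053, -0.0], [-0.0, -0.0, -1.0]]
contact_force: [-0.6, -3.9, -0.6]
gripper_width: 0.0199
grasp_force: 1.9
```

Call:
send_rows(
  commands="0.015 0 0 0; 0.015 0 0 0; 0.015 0 0 0; 0.015 0 0 0",
)

```text
clock: 28.42
tcp_pos: [0.5516, 0.1061, 0.027]
orientation: [[0.053, 0.999, -0.0], [0.999, -0.053, -0.0], [-0.0, -0.0, -1.0]]
contact_force: [-1.3, -3.2, -1.5]
gripper_width: 0.02
grasp_force: 1.7
```

```bash
python3 -c "
from h import *
track()"
```

```text
t 28.42 cheese [-63.7 129.6] size [107.5 106.6] yaw90 89.8 tool [-62.2  62.2] z 0.027 yawy 0.1 F [-1.1 -3.2] -1.5
```

Call:
send_rows(
  commands="0.012 0 0 0; 0.012 0 0 0; 0.012 0 0 0",
)

```text
clock: 28.72
tcp_pos: [0.5516, 0.107, 0.027]
orientation: [[0.053, 0.999, -0.0], [0.999, -0.053, -0.0], [-0.0, -0.0, -1.0]]
contact_force: [-0.8, -3.0, -1.7]
gripper_width: 0.02
grasp_force: 1.6
```

Call:
send_rows(
  commands="0.012 0 0 0; 0.012 0 0 0; 0.012 0 0 0",
)

```text
clock: 28.97
tcp_pos: [0.5517, 0.1079, 0.027]
orientation: [[0.053, 0.999, -0.0], [0.999, -0.053, -0.0], [-0.0, -0.0, -1.0]]
contact_force: [-1.3, -2.6, -1.8]
gripper_width: 0.0198
grasp_force: 1.5
```

Call:
send_rows(
  commands="0.012 0 0 0; 0.012 0 0 0; 0.012 0 0 0; 0.012 0 0 0",
)

```text
clock: 29.3
tcp_pos: [0.5517, 0.1089, 0.027]
orientation: [[0.053, 0.999, -0.0], [0.999, -0.053, -0.0], [-0.0, -0.0, -1.0]]
contact_force: [-1.1, -9.6, -1.2]
gripper_width: 0.0197
grasp_force: 5.0
```

Call:
send_rows(
  commands="0.012 0 0 0; 0.012 0 0 0",
)

```text
clock: 29.47
tcp_pos: [0.5517, 0.1089, 0.027]
orientation: [[0.053, 0.999, -0.0], [0.999, -0.053, -0.001], [-0.001, -0.0, -1.0]]
contact_force: [-0.1, -17.6, -0.8]
gripper_width: 0.02
grasp_force: 8.7
```

```bash
python3 -c "
from h import *
track()"
```

```text
t 29.47 cheese [-63.7 132.5] size [107.9 106.7] yaw90 89.9 tool [-62.2  65. ] z 0.027 yawy 0.1 F [  0.9 -17.6] -0.8
```

Call:
send_rows(
  commands="-0.013 0 0 0; 0 0 0 0; 0 0 0 0",
)

```text
clock: 29.77
tcp_pos: [0.5517, 0.1089, 0.027]
orientation: [[0.053, 0.999, -0.0], [0.999, -0.053, -0.0], [-0.0, -0.0, -1.0]]
contact_force: [-0.8, -9.8, -0.2]
gripper_width: 0.0198
grasp_force: 4.7
```

Call:
send_rows(
  commands="0.006 0 0 0; 0 0 0 0; 0 0 0 0",
)

```text
clock: 30.02
tcp_pos: [0.5517, 0.1089, 0.027]
orientation: [[0.053, 0.999, -0.0], [0.999, -0.053, -0.001], [-0.001, -0.0, -1.0]]
contact_force: [-1.3, -11.7, -0.8]
gripper_width: 0.0198
grasp_force: 5.7
```

Call:
send_rows(
  commands="0 0 0 0; 0 0 0 0; 0 0 0 0; 0 0 0 0; 0 0 0 0; 0 0 0 0",
)

```text
clock: 30.52
tcp_pos: [0.5517, 0.1089, 0.027]
orientation: [[0.053, 0.999, -0.0], [0.999, -0.053, -0.001], [-0.001, -0.0, -1.0]]
contact_force: [-1.5, -11.8, -1.9]
gripper_width: 0.0199
grasp_force: 5.6
```

Call:
send_rows(
  commands="0.005 0 0 0; 0 0 0 0; 0 0 0 0; 0 0 0 0; 0 0 0 0; 0 0 0 0; 0 0 0 0; 0 0 0 0; 0 0 0 0; 0 0 0 0",
)

```text
clock: 31.35
tcp_pos: [0.5517, 0.1089, 0.027]
orientation: [[0.053, 0.999, -0.0], [0.999, -0.053, -0.001], [-0.001, -0.0, -1.0]]
contact_force: [-1.8, -12.4, -1.0]
gripper_width: 0.0201
grasp_force: 6.4
```

```bash
python3 -c "
from h import *
track()
for _ in range(5): snapshot('scene'); print(np.round(get_state()['contact_force'],1))"
```

```text
t 31.35 cheese [-63.7 132.3] size [107.6 106.7] yaw90 89.9 tool [-62.1  65. ] z 0.027 yawy 0.1 F [ -1.1 -12.5] -1.0
[ -2.3 -13.9   0.2]
[ -1.  -12.7  -1. ]
[ -1.  -12.8  -0.8]
[ -1.  -13.4  -1.4]
[ -1.4 -12.3  -1. ]
```

Call:
send_rows(
  commands="-0.02 0 0 0; -0.04 0 0 0; -0.1 0 0 0; -0.3 0 0 0; -0.5 0 0 0; -0.3 0 -0.3 0; 0 0 -0.8 0; 0 0 -1 0; 0 0 -1 0; 0 0 -1 0; 0 0 -1 0; -0.5 0 -0.5 0",
)

```text
clock: 32.65
tcp_pos: [0.5506, 0.066, 0.1705]
orientation: [[0.053, 0.999, 0.004], [0.999, -0.053, 0.001], [0.001, 0.004, -1.0]]
contact_force: [0.6, -0.0, -0.4]
gripper_width: 0.02
grasp_force: 0.0
```

Call:
send_rows(
  commands="-1 0 0 0; -1 0 0 0; -1 0 0 0; -1 0 0 0; -1 0 0 0; -1 0 0 0; -1 0 0 0; -1 0 0 0; -1 0 0 0; -0.5 0 0 0; 0 0 0 0; 0 0 0 0",
)

```text
clock: 33.65
tcp_pos: [0.5364, -0.1721, 0.1673]
orientation: [[0.055, 0.998, 0.0], [0.998, -0.055, 0.0], [0.0, 0.0, -1.0]]
contact_force: [1.2, -0.2, -0.3]
gripper_width: 0.0198
grasp_force: 0.0
```

```bash
python3 - <<'E'
from h import *
track()
look('end'); im=snapshot('scene')
a=cv2.resize(im[120:300,160:360],(400,360),interpolation=cv2.INTER_CUBIC); b=cv2.imread('pics/end.png')[:,:,::-1]; b=cv2.resize(b,(400,288))
o=np.zeros((360,800,3),np.uint8); o[:,:400]=a;o[:288,400:]=b; cv2.imwrite('pics/end2.png',o[:,:,::-1])
E
```

```text
t 33.65 cheese [-63.9 132. ] size [107.  107.1] yaw90 0.1 tool [ -61.9 -216.4] z 0.1673 yawy 0.0 F [ 1.2 -0.1] -0.3
t 33.7 cheese [-64.  130.2] yaw mod90 1.3 px [35.9 34.9] tool [ -61.9 -215.6] z 0.1672 yawy 0.1 F [-0.8  0.6] -1.1
```

View pics/end2.png

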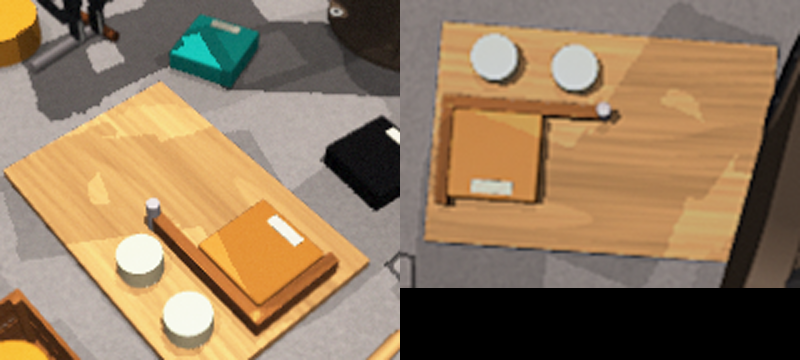

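The cheese is seated in the corner. In the right-hand panel its tag is at about (491,187), at the open front edge. It sits flush with the rail and the stop, and the small cheeses have not moved.

```bash
python3 -c "
from station import r
print(r.job_done())"
```

```text
the job is handed in; nothing more can be done
None
```

The cheese has been turned a quarter turn clockwise round the post, with its tag now at the front edge. It sits flush in the corner, was leaned on the end stop at about 12–13 N (wrist reading) for over a second, and the job is handed in. The highest wrist reading I saw was about 33 N, early in the turn.

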